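Stand the four sample jars in their matching holders

TASK

Load the four lidded jars for the print run: stand each one in the holder of its own shape and size, in this order: large round, large square, small round, small square. Keep them upright, set them down flat on the holder's floor rather than dropping them in, and leave the glass beaker and the culture dish where they are.

Things in the scene. Friction and masses are not known exactly. Their poses are not given: they have to be found in the camera images.
- jar_round_large: large round jar: plain cylinder, white plastic with a flat black lid, diameter 56 mm, height 75 mm with lid (lid: top 12 mm, diameter 54), about 0.16 kg. Origin: centre of its underside, z up. Rigid, opaque, loose, standing upright on the bench at the start; yaw means nothing. Its underside rests on the bench (z = 0), or 4 mm above it when seated in a holder.
- jar_square_large: large square jar: upright square block, white plastic with a flat black lid, 52 x 52 mm, height 75 mm with lid (lid: top 12 mm, 50 x 50), about 0.18 kg. Origin: centre of its underside, z up. Rigid, opaque, loose, standing upright on the bench at the start; x and y are square to its side faces; turned at random. Its underside rests on the bench (z = 0), or 4 mm above it when seated in a holder.
- jar_round_small: small round jar: plain cylinder, white plastic with a flat black lid, diameter 32 mm, height 58 mm with lid (lid: top 12 mm, diameter 30), about 0.06 kg. Origin: centre of its underside, z up. Rigid, opaque, loose, standing upright on the bench at the start; yaw means nothing. Its underside rests on the bench (z = 0), or 4 mm above it when seated in a holder.
- jar_square_small: small square jar: upright square block, white plastic with a flat black lid, 30 x 30 mm, height 58 mm with lid (lid: top 12 mm, 28 x 28), about 0.06 kg. Origin: centre of its underside, z up. Rigid, opaque, loose, standing upright on the bench at the start; x and y are square to its side faces; turned at random. Its underside rests on the bench (z = 0), or 4 mm above it when seated in a holder.
- holder_round_large: large round holder: shallow bare-aluminium cup, inside diameter 72 mm, outside 80 mm, rim 15 mm above the bench, inner floor 4 mm above the bench. Fixed to the bench. Origin: centre of its underside (on the bench, z = 0), z up.
- holder_square_large: large square holder: shallow bare-aluminium square tray, inside 68 x 68 mm, outside 76 x 76 mm, rim 15 mm above the bench, inner floor 4 mm above the bench. Fixed to the bench. Origin: centre of its underside (on the bench, z = 0), z up. x and y are square to its walls; turned at random.
- holder_round_small: small round holder: shallow bare-aluminium cup, inside diameter 48 mm, outside 56 mm, rim 15 mm above the bench, inner floor 4 mm above the bench. Fixed to the bench. Origin: centre of its underside (on the bench, z = 0), z up.
- holder_square_small: small square holder: shallow bare-aluminium square tray, inside 46 x 46 mm, outside 54 x 54 mm, rim 15 mm above the bench, inner floor 4 mm above the bench. Fixed to the bench. Origin: centre of its underside (on the bench, z = 0), z up. x and y are square to its walls; turned at random.
- beaker: bystander: open clear glass beaker, rim diameter 66 mm, height 80 mm, loose, 0.12 kg; origin: centre of its underside. Not to be moved.
- petri_dish: bystander: closed flat culture dish with reddish filling, diameter 92 mm, height 16 mm, loose, 0.06 kg; origin: centre of its underside. Not to be moved.

How it is judged:
By the outcome, as a careful person would: the job done as asked, in the order asked, and still so for the second after the job is handed in, with the robot touching nothing.
It also fails if it takes over 99 s, if anything falls off the work surface, if the arm or the gripper's body presses on something with over 40 N, if the wrist force passes 120 N, or if a joint passes its speed limit or range.

ROBOT

A 6-joint arm with a two-finger parallel gripper is mounted at the origin on the work surface. World frame = base frame: x ahead of the robot, y to its left, z up, the work surface at z = 0. Lengths are in m, angles in rad, forces in N, time in s.
With the tool pointing down it reaches from about 0.3 to 0.875 m from the base axis. Payload 6.4 kg.
Tool frame: the origin (TCP) lies on the centre line of the jaws, within the pads' length; the fingertips stand 19 mm ahead of it and the grasp point (between the pads) is the TCP; z points along the fingers, y is the direction in which the jaws open and shut (so a half turn about z gives the same grasp; the last joint's range is limited). The gripper opens to 85 mm and grips with 20 to 120 N. Pads are 22 mm wide; open, the fingers measure 114 mm over their backs; the gripper's body (76 mm by 85 mm) begins 54 mm behind the grasp point. The pads swing forward as they close: fully open they stand 13 mm farther back than shut.
Start: joints at [-1.494, 0.181, 1.607, -0, 1.354, -0.206], TCP at [0.16, -0.552, 0.229] pointing down, gripper open.
Joint ranges: [-2.99, 2.99], [-0.89, 2.07], [0.3, 2.58], [-1.14, 4.28], [0, 2.63], [-3.12, 3.12]. Speed limits (rad/s): [2.57, 2.57, 3.01, 3.14, 3.14, 3.14].

INTERFACE

Orientations are given as a unit quaternion [x, y, z, w].
In Python, from station import get_state, read_camera, sign_off gives the robot as it stands.
- The arm moves only by the tool servo_tool, never from a script. Its arguments are lists of equal length, an entry for each row: "offset": the shift along the tool's x, y, z in mm, a list of three; "twist": the turn, a rotation vector about the tool's x, y, z in degrees, a list of three; "hand": the opening, from 0 (shut) to 1 (fully open). In form: {"offset": [[x, y, z], ...], "twist": [[ax, ay, az], ...], "hand": [hand, ...]}. A call has 1 to 12 rows; each row is the pose to reach, as a shift and turn from the pose commanded when the call began, along the tool's axes at that moment; what a row does not reach only later rows make up. A row lasts 1/12 s, in which the tool goes at most 41.7 mm and 7.16 degrees, less where a joint would pass 70% of its speed; a pose out of reach is approached as far as the arm can. A call with a gripper value outside its range is refused whole. The fingers move at their own pace and stop on an object; "force" is the grip in N (left out, the last holds). Time passes only in rows, so rows that repeat a pose let the fingers close. It gives the time, the measured TCP pose, the force and the opening at its end, in the units of the state.
- get_state(): the state, without advancing time (a new reading comes with each control period).
- read_camera(name): name is "scene" or "side" or "wrist"; returns a dict with "pixels" (384x512x3 uint8, red, green, blue), "depth" (384x512 float32, m along the optical axis (not along the pixel's ray), 0 where there is no reading), "intrinsics" (3x3 intrinsics, pixels), "dist_coeffs" ([k1, k2, p1, p2, k3] as OpenCV has them; the pictures are not rectified), "T" (4x4, takes a point from camera to world coordinates). Camera axes: x right, y down, z forward; pixel columns grow to the right and rows downward; lengths in m; the calibration is good to about 2 mm. A picture is of the moment at which its call begins.
- sign_off(): hands the job in, once; it reports no verdict.
The state is a dict: "t": time; "joint_pos": joint angles; "qvel": joint speeds; "joint_torque": joint torques, N m; "ee_pos": TCP position; "tcp_rot": TCP orientation; "wrist_force": force on the tool from outside, world axes, zero at the start; "torque": the same for the moment, N m; "width": opening from 0.0 (shut) to 1.0 (fully open).
Only numpy, scipy, OpenCV 4.12 (cv2) and the standard library are available. Lean on these libraries where they do the work, as an engineer would, in place of code of your own. Each camera call takes 0.05 s, during which the arm holds its last target. There are 200 camera calls.

## Working session

There is one attempt and no reset: what is moved stays moved. The work goes in short steps, Python scripts to look and compute and a tool call to move; the robot and the scene stay as the last step left them, time stands still between calls to the robot, and variables do not carry over. Pictures are saved under pics/ and viewed, about 12 in all and at most 16, crops included, and the job is handed in when it is done.

Besides the shell and the picture viewer there is one more tool, called after "Request:" as a command line: name --argument value ..., lists and objects as JSON in quotes. servo_tool: Moves the arm, as the interface text tells. Its arguments: {"type":"object","properties":{"offset":{"type":"array","items":{"type":"array","items":{"type":"number"}}},"twist":{"type":"array","items":{"type":"array","items":{"type":"number"}}},"hand":{"type":"array","items":{"type":"number"}},"force":{"type":"number"}},"required":["offset","twist","hand"]}

```bash
ls; mkdir -p pics
python3 - <<'E'
from station import *
import cv2,numpy as np
s=get_state();print({k:np.round(v,3).tolist() for k,v in s.items()})
for n in("scene","side","wrist"):
    c=read_camera(n);cv2.imwrite(f"pics/{n}0.png",c["pixels"][:,:,::-1]);np.savez(f"{n}0.npz",**c)
    print(n,np.round(c["T"],3).tolist(),c["intrinsics"].tolist(),c["dist_coeffs"],(c["depth"]>0).mean())
E
```

```text
pics
{'t': 0.0, 'joint_pos': [-1.494, 0.182, 1.608, 0.0, 1.354, -0.206], 'qvel': [0.0, 0.0, -0.001, 0.0, 0.002, 0.0], 'joint_torque': [0.001, -44.487, -35.133, -0.0, 0.009, -0.0], 'ee_pos': [0.16, -0.552, 0.228], 'tcp_rot': [0.99, 0.141, 0.0, -0.001], 'wrist_force': [-0.228, -0.147, -0.5], 'torque': [-0.001, -0.004, 0.003], 'width': 1.0}
scene [[-0.174, 0.784, -0.595, 1.052], [0.985, 0.145, -0.097, 0.093], [0.01, -0.603, -0.798, 0.758], [0.0, 0.0, 0.0, 1.0]] [[385.9189787144663, 0.0, 248.8575813942865], [0.0, 385.9189787144663, 191.46231555514063], [0.0, 0.0, 1.0]] [-0.12023513  0.          0.          0.          0.        ] 0.9959564208984375
side [[0.976, -0.142, 0.164, 0.375], [-0.217, -0.678, 0.703, -0.723], [0.011, -0.721, -0.692, 0.741], [0.0, 0.0, 0.0, 1.0]] [[418.01668883738387, 0.0, 257.54360176025835], [0.0, 418.01668883738387, 200.01251195165167], [0.0, 0.0, 1.0]] [-0.01455993  0.          0.          0.          0.        ] 0.9961039225260416
wrist [[0.279, -0.913, -0.296, 0.235], [-0.96, -0.266, -0.085, -0.531], [-0.001, 0.308, -0.951, 0.373], [0.0, 0.0, 0.0, 1.0]] [[283.6177983308224, 0.0, 255.58217648417954], [0.0, 283.6177983308224, 189.49329632462764], [0.0, 0.0, 1.0]] [-0.0517944  0.         0.         0.         0.       ] 0.9958750406901041
```

View pics/scene0.png

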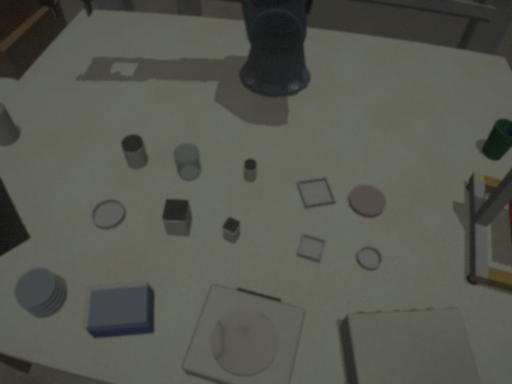

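View pics/side0.png

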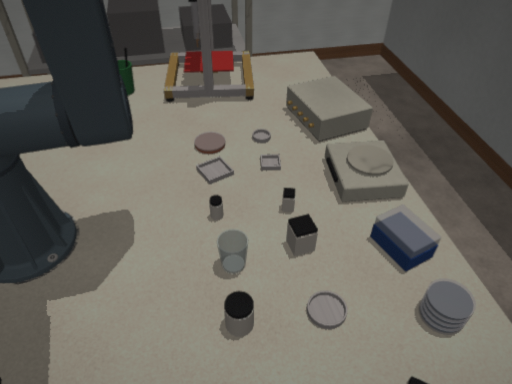

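The scene view shows:
- **Jars:** large round (134,150), small round (250,170), large square (177,217), small square (231,230).
- **Bystanders:** beaker (187,160), dish (367,200).
- **Holders:** large round (109,213), large square (316,192), small square (311,248), small round (369,258).

In the side view the lids stand out clearly at (239,304), (216,200), (302,225) and (289,191).

```bash
cat > h.py <<'E'
import numpy as np,cv2
def rays(c,uv):
    p=cv2.undistortPoints(np.float64(uv).reshape(-1,1,2),c["intrinsics"],c["dist_coeffs"]).reshape(-1,2)
    return np.c_[p,np.ones(len(p))]
def plane(c,uv,z):
    T=c["T"];d=rays(c,uv)@T[:3,:3].T
    return (T[:3,3]+d*((z-T[2,3])/d[:,2])[:,None])[:,:2]
def cloud(c):
    h,w=c["depth"].shape;uv=np.mgrid[:w,:h].reshape(2,-1).T
    P=(rays(c,uv)*c["depth"][uv[:,1],uv[:,0]][:,None])@c["T"][:3,:3].T+c["T"][:3,3]
    return P.reshape(w,h,3).transpose(1,0,2)
def comp(m,s):
    n,l=cv2.connectedComponents(m.astype(np.uint8))[:2]
    return l==l[s[1],s[0]]
def fit(P):
    (x,y),(w,h),a=cv2.minAreaRect((P*1000).astype(np.float32))
    return "rect c=(%.1f,%.1f) size %.1fx%.1f ang %.1f"%(x,y,w,h,a%90)+" circ c=(%.1f,%.1f) r%.1f"%tuple(np.r_[cv2.minEnclosingCircle((P*1000).astype(np.float32))[0],cv2.minEnclosingCircle((P*1000).astype(np.float32))[1]])
E
python3 - <<'E'
from h import *
lids={"RL":(.075,(133,140),(239,304)),"SL":(.075,(177,206),(302,225)),"RS":(.058,(250,162),(216,200)),"SS":(.058,(231,224),(289,193))}
hold={"RL":((109,213),(326,309)),"SL":((316,192),(215,170)),"RS":((369,258),(261,135)),"SS":((311,248),(270,162)),"dish":((367,200),(210,142)),}
for i,n in enumerate(("scene","side")):
    c=dict(np.load(n+"0.npz"));P=cloud(c);g=cv2.cvtColor(c["pixels"],cv2.COLOR_RGB2GRAY)
    print(n,"bench z",[np.round(np.percentile(P[250:270,240:260,2],q),4) for q in(5,50,95)])
    for k,v in lids.items():
        s=v[1+i];t=g[s[1],s[0]];m=comp(cv2.blur(g,(1,1))<t+22,s)
        ys,xs=np.nonzero(m);print(k,t,m.sum(),np.round(np.median(P[m][:,2]),4),fit(plane(c,np.c_[xs,ys],v[0])))
    for k,v in hold.items():
        s=v[i];c0=plane(c,[s],.01)[0]
        w=(np.hypot(*(P[...,:2]-c0).transpose(2,0,1))<.065)&(P[...,2]>.009)&(P[...,2]<.02)
        # keep the component(s) near
        print("H",k,c0.round(3),w.sum(),fit(P[w][:,:2]))
        print("   zpct",np.percentile(P[w][:,2],[10,50,90]).round(4))
E
```

```text
scene bench z [np.float64(-0.0034), np.float64(-0.0014), np.float64(0.0007)]
RL 39 289 0.0729 rect c=(446.4,-300.5) size 59.2x49.6 ang 21.8 circ c=(446.4,-299.5) r30.4
SL 41 545 0.0733 rect c=(630.3,-129.5) size 78.4x60.8 ang 7.0 circ c=(630.2,-128.8) r48.7
RS 40 100 0.0563 rect c=(447.0,-3.4) size 31.9x24.2 ang 10.4 circ c=(447.5,-4.7) r16.7
SS 40 151 0.0564 rect c=(623.8,-13.4) size 28.9x29.1 ang 70.5 circ c=(624.3,-13.6) r18.2
H RL [ 0.616 -0.311] 205 rect c=(616.6,-313.0) size 78.2x78.1 ang 88.4 circ c=(617.2,-313.5) r40.8
   zpct [0.0105 0.0132 0.0152]
H SL [0.465 0.164] 231 rect c=(461.8,162.8) size 78.6x78.1 ang 20.4 circ c=(463.0,162.8) r53.3
   zpct [0.0097 0.0125 0.0145]
H RS [0.625 0.293] 163 rect c=(622.9,293.9) size 55.3x54.4 ang 26.0 circ c=(623.0,293.4) r28.4
   zpct [0.0101 0.0127 0.0147]
H SS [0.622 0.164] 183 rect c=(619.4,165.0) size 54.8x55.9 ang 80.8 circ c=(618.7,165.2) r37.1
   zpct [0.0104 0.0128 0.0146]
H dish [0.467 0.289] 948 rect c=(465.5,289.6) size 92.8x90.5 ang 4.1 circ c=(464.3,288.7) r48.7
   zpct [0.0124 0.0143 0.0161]
side bench z [np.float64(-0.001
[... 334 characters left out ...]
=(615.1,-21.3) size 29.6x21.9 ang 74.8 circ c=(615.1,-21.3) r18.4
H RL [ 0.614 -0.315] 348 rect c=(614.7,-314.5) size 79.8x79.0 ang 86.5 circ c=(615.1,-313.9) r40.8
   zpct [0.0104 0.0149 0.0171]
H SL [0.46  0.158] 198 rect c=(460.2,160.5) size 78.1x81.5 ang 20.4 circ c=(459.1,159.9) r51.5
   zpct [0.0099 0.0131 0.0159]
H RS [0.62  0.293] 83 rect c=(618.5,291.8) size 55.2x55.2 ang 50.9 circ c=(617.3,291.1) r30.3
   zpct [0.01   0.0132 0.0152]
H SS [0.616 0.161] 114 rect c=(616.3,162.3) size 59.2x54.6 ang 80.6 circ c=(616.1,162.0) r37.6
   zpct [0.0104 0.0133 0.0154]
H dish [0.465 0.289] 500 rect c=(463.6,287.1) size 93.7x90.1 ang 46.4 circ c=(464.6,287.5) r49.0
   zpct [0.0133 0.0156 0.0175]
```

Run:
```python
from h import *
J={"RL":(.075,(.440,-.305)),"SL":(.075,(.615,-.140)),"RS":(.058,(.441,-.008)),"SS":(.058,(.617,-.019))}
for i,n in enumerate(("scene","side")):
    c=dict(np.load(n+"0.npz"));P=cloud(c)
    for k,(z,c0) in J.items():
        w=(np.hypot(*(P[...,:2]-c0).transpose(2,0,1))<.05)&(abs(P[...,2]-z)<.006)
        print(n,k,w.sum(),fit(P[w][:,:2]),P[w].mean(0).round(4))
    s=((188,173),(233,264))[i];r=((186,153),(232,243))[i]
    print("beaker",plane(c,[s],0.),plane(c,[r],.08))
```

```text
scene RL 278 rect c=(441.6,-305.3) size 53.5x53.0 ang 60.6 circ c=(440.8,-305.4) r28.4 [ 0.4428 -0.3045  0.0731]
scene SL 471 rect c=(614.4,-138.0) size 51.7x51.3 ang 5.5 circ c=(615.2,-137.7) r34.4 [ 0.6162 -0.1375  0.0735]
scene RS 100 rect c=(443.7,-5.2) size 28.6x26.6 ang 9.8 circ c=(443.0,-5.0) r15.6 [ 0.4437 -0.0051  0.0564]
scene SS 156 rect c=(620.0,-15.6) size 27.8x28.0 ang 71.9 circ c=(619.7,-15.6) r19.0 [ 0.6211 -0.0155  0.0563]
beaker [[ 0.45595066 -0.16212047]] [[ 0.45958581 -0.15666245]]
side RL 627 rect c=(440.1,-306.0) size 54.0x52.3 ang 27.5 circ c=(439.9,-305.4) r27.6 [ 0.4391 -0.3076  0.076 ]
side SL 428 rect c=(612.0,-140.4) size 51.1x52.0 ang 6.3 circ c=(611.7,-140.7) r34.4 [ 0.6112 -0.1427  0.0744]
side RS 105 rect c=(439.2,-7.2) size 28.4x27.8 ang 35.1 circ c=(438.2,-6.6) r16.3 [ 0.4397 -0.0086  0.0573]
side SS 105 rect c=(616.6,-16.3) size 29.3x26.7 ang 74.5 circ c=(616.8,-17.0) r17.7 [ 0.6164 -0.0187  0.0571]
beaker [[ 0.45331396 -0.15892197]] [[ 0.4522988  -0.16627421]]
```

```bash
cat > go.py <<'E'
import sys,numpy as np
from station import get_state
from scipy.spatial.transform import Rotation as R
def go(x,y,z,yaw):
    s=get_state();r=R.from_quat(s["tcp_rot"]);p=np.array(s["ee_pos"])
    a=np.radians(yaw);t=R.from_matrix(np.array([[np.cos(a),np.sin(a),0],[np.sin(a),-np.cos(a),0],[0,0,-1]]))
    off=r.inv().apply(np.array([x,y,z])/1000-p)*1000
    tw=(r.inv()*t).as_rotvec(degrees=True)
    print("off",off.round(1),"twist",tw.round(1),"now",(p*1000).round(1),"w",np.round(s["width"],3),"t",round(s["t"],2),"F",np.round(s["wrist_force"],1))
if __name__=="__main__": go(*map(float,sys.argv[1:5]))
E
python3 go.py 440.7 -305.5 200 6
```

```text
off [ 337.8 -158.2   28.9] twist [-0.1 -0.  10.2] now [ 160.4 -551.7  228.6] w 1.004 t 0.15 F [0.7 0.2 1.2]
```

Request:
servo_tool --offset '[[30, -14, 3], [65, -31, 6], [100, -47, 9], [135, -63, 12], [170, -80, 15], [205, -96, 18], [240, -112, 21], [270, -127, 24], [300, -140, 27], [325, -152, 29], [338, -158, 29], [338, -158, 29]]' --twist '[[0, 0, 1], [0, 0, 2], [0, 0, 3], [0, 0, 4], [0, 0, 5], [0, 0, 6], [0, 0, 7], [0, 0, 8], [0, 0, 9], [0, 0, 10], [0, 0, 10], [0, 0, 10]]' --hand '[1, 1, 1, 1, 1, 1, 1, 1, 1, 1, 1, 1]' --force 40

```text
t: 1.15
ee_pos: [0.4427, -0.3036, 0.1998]
tcp_rot: [0.998, 0.056, 0.0, -0.001]
wrist_force: [-0.2, -0.1, 0.1]
width: 0.999
```

```bash
cat >> h.py <<'E'
def wrist(name,z,c0,rad=.06,tol=.006):
    """wrist view: picture plus fit of the surface points near height z around c0 (m)"""
    from station import read_camera
    c=read_camera("wrist");cv2.imwrite(f"pics/{name}.png",c["pixels"][:,:,::-1]);P=cloud(c)
    w=(np.hypot(*(P[...,:2]-np.array(c0)).transpose(2,0,1))<rad)&(abs(P[...,2]-z)<tol)
    print(name,w.sum(),fit(P[w][:,:2]),P[w].mean(0).round(4))
E
python3 go.py 440.7 -305.5 45 6; python3 -c "
from h import *
wrist('w1',.075,(.4407,-.3055))"
```

```text
off [ -2.2   1.9 154.8] twist [-0.1 -0.   0.4] now [ 442.7 -303.6  199.8] w 0.999 t 1.15 F [-0.2 -0.1  0.1]
w1 2216 rect c=(439.3,-305.6) size 53.1x52.9 ang 6.1 circ c=(439.2,-306.0) r27.2 [ 0.4405 -0.3056  0.0754]
```

View pics/w1.png

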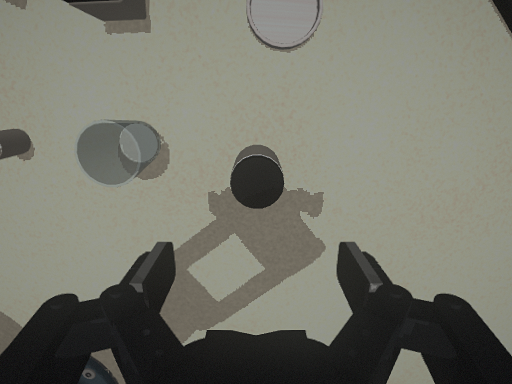

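The wrist view shows the large round jar's lid at (257,182), midway between the jaws, with the beaker at (118,153) well clear. I'll descend.

Request:
servo_tool --offset '[[-3, 2, 15], [-3, 2, 35], [-3, 2, 55], [-3, 2, 75], [-3, 2, 95], [-3, 2, 115], [-3, 2, 135], [-3, 2, 148], [-3, 2, 155], [-3, 2, 155], [-3, 2, 155]]' --twist '[[0, 0, 0], [0, 0, 0], [0, 0, 0], [0, 0, 0], [0, 0, 0], [0, 0, 0], [0, 0, 0], [0, 0, 0], [0, 0, 0], [0, 0, 0], [0, 0, 0]]' --hand '[1, 1, 1, 1, 1, 1, 1, 1, 1, 1, 1]'

```text
t: 2.12
ee_pos: [0.4378, -0.3091, 0.0455]
tcp_rot: [0.999, 0.054, -0.0, -0.0]
wrist_force: [0.3, 0.2, 1.5]
width: 1.001
```

```bash
python3 go.py 439.7 -305.7 45 6
```

```text
off [ 2.3 -3.2  0.5] twist [-0.   0.   0.2] now [ 437.8 -309.1   45.5] w 1.001 t 2.12 F [0.3 0.2 1.5]
```

Request:
servo_tool --offset '[[2, -3, 0], [2, -3, 0], [2, -3, 0], [2, -3, 0], [2, -3, 0], [2, -3, 0], [2, -3, 0], [2, -3, 0], [2, -3, 0], [2, -3, 0], [2, -3, 0]]' --twist '[[0, 0, 0], [0, 0, 0], [0, 0, 0], [0, 0, 0], [0, 0, 0], [0, 0, 0], [0, 0, 0], [0, 0, 0], [0, 0, 0], [0, 0, 0], [0, 0, 0]]' --hand '[1, 1, 1, 0.5, 0.5, 0.5, 0.5, 0.5, 0.5, 0.5, 0.5]' --force 40

```text
t: 3.03
ee_pos: [0.4401, -0.3053, 0.0459]
tcp_rot: [0.999, 0.054, 0.0, 0.0]
wrist_force: [-1.4, 1.2, 4.9]
width: 0.637
```

```bash
python3 go.py 615.7 -313.8 129 6
```

```text
off [173.7  27.5 -83. ] twist [ 0.  -0.   0.2] now [ 440.1 -305.3   45.9] w 0.637 t 3.03 F [-1.4  1.2  4.9]
```

Request:
servo_tool --offset '[[0, 0, -8], [0, 0, -22], [0, 0, -40], [0, 0, -58], [0, 0, -73], [0, 0, -83], [0, 0, -85], [0, 0, -85], [0, 0, -85]]' --twist '[[0, 0, 0], [0, 0, 0], [0, 0, 0], [0, 0, 0], [0, 0, 0], [0, 0, 0], [0, 0, 0], [0, 0, 0], [0, 0, 0]]' --hand '[0.4, 0.4, 0.4, 0.4, 0.4, 0.4, 0.4, 0.4, 0.4]'

```text
t: 3.78
ee_pos: [0.4394, -0.3048, 0.1296]
tcp_rot: [0.999, 0.054, -0.0, -0.0]
wrist_force: [-0.2, 0.3, -0.7]
width: 0.638
```

```bash
python3 go.py 615.7 -313.8 129 6
```

```text
off [174.3  28.    0.4] twist [-0.1  0.   0.2] now [ 439.4 -304.8  129.6] w 0.638 t 3.78 F [-0.2  0.3 -0.7]
```

Request:
servo_tool --offset '[[8, 1, 0], [24, 4, 0], [46, 7, 0], [70, 11, 0], [94, 15, 0], [118, 19, 0], [140, 22, 0], [158, 25, 0], [170, 27, 0], [174, 28, 0], [174, 28, 0], [174, 28, 0]]' --twist '[[0, 0, 0], [0, 0, 0], [0, 0, 0], [0, 0, 0], [0, 0, 0], [0, 0, 0], [0, 0, 0], [0, 0, 0], [0, 0, 0], [0, 0, 0], [0, 0, 0], [0, 0, 0]]' --hand '[0.4, 0.4, 0.4, 0.4, 0.4, 0.4, 0.4, 0.4, 0.4, 0.4, 0.4, 0.4]'

```text
t: 4.78
ee_pos: [0.6152, -0.3138, 0.129]
tcp_rot: [0.999, 0.054, -0.001, -0.001]
wrist_force: [-0.7, 0.4, -1.5]
width: 0.633
```

```bash
python3 go.py 615.7 -313.8 49 6; python3 -c "
from h import *
wrist('w2',.0125,(.6157,-.3138),.06,.005)"
```

```text
off [ 0.6  0.1 80. ] twist [-0.1  0.1  0.2] now [ 615.2 -313.8  129. ] w 0.633 t 4.78 F [-0.7  0.4 -1.5]
w2 756 rect c=(627.1,-313.1) size 55.0x79.4 ang 6.4 circ c=(614.7,-314.7) r40.0 [ 0.6334 -0.3127  0.0147]
```

View pics/w2.png

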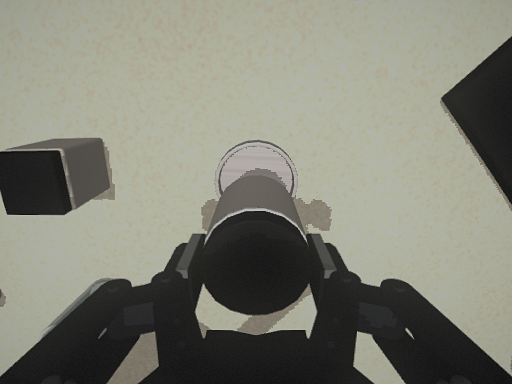

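The wrist view shows the jar upright in the jaws (257,260) and the large round holder at (257,175). The rim fit, centre (614.7,-314.7) with r 40, agrees with the TCP position. I'll lower it.

Request:
servo_tool --offset '[[0, 0, 8], [0, 0, 22], [0, 0, 38], [0, 0, 54], [0, 0, 66], [0, 0, 73], [0, 0, 76], [0, 0, 77], [0, 0, 77], [0, 0, 77], [0, 0, 77]]' --twist '[[0, 0, 0], [0, 0, 0], [0, 0, 0], [0, 0, 0], [0, 0, 0], [0, 0, 0], [0, 0, 0], [0, 0, 0], [0, 0, 0], [0, 0, 0], [0, 0, 0]]' --hand '[0.4, 0.4, 0.4, 0.4, 0.4, 0.4, 0.4, 0.4, 0.4, 0.4, 0.4]'

```text
t: 5.75
ee_pos: [0.6165, -0.3147, 0.0544]
tcp_rot: [0.999, 0.054, 0.001, 0.001]
wrist_force: [0.6, -0.0, -1.8]
width: 0.629
```

Request:
servo_tool --offset '[[0, 0, 0.5], [0, 0, 1], [0, 0, 1.5], [0, 0, 2], [0, 0, 2], [0, 0, 2]]' --twist '[[0, 0, 0], [0, 0, 0], [0, 0, 0], [0, 0, 0], [0, 0, 0], [0, 0, 0]]' --hand '[0.4, 0.4, 0.4, 0.4, 0.4, 0.4]'

```text
t: 6.25
ee_pos: [0.6158, -0.3142, 0.0512]
tcp_rot: [0.999, 0.054, -0.0, -0.0]
wrist_force: [0.2, 0.4, -1.3]
width: 0.637
```

Force is still −1.3 N, so there's no contact yet. I'll go down slowly.

Request:
servo_tool --offset '[[0, 0, 0.5], [0, 0, 1], [0, 0, 1.5], [0, 0, 1.5], [0, 0, 1.5]]' --twist '[[0, 0, 0], [0, 0, 0], [0, 0, 0], [0, 0, 0], [0, 0, 0]]' --hand '[0.4, 0.4, 0.4, 0.4, 0.4]'

```text
t: 6.67
ee_pos: [0.6159, -0.3143, 0.0501]
tcp_rot: [0.999, 0.054, 0.0, 0.0]
wrist_force: [-0.7, 1.5, 1.2]
width: 0.634
```

Request:
servo_tool --offset '[[0, 0, 0.5], [0, 0, 0.7], [0, 0, 0.7], [0, 0, 0.7]]' --twist '[[0, 0, 0], [0, 0, 0], [0, 0, 0], [0, 0, 0]]' --hand '[0.4, 0.4, 0.4, 0.4]'

```text
t: 7.0
ee_pos: [0.616, -0.3143, 0.0501]
tcp_rot: [0.999, 0.054, 0.0, 0.0]
wrist_force: [-2.3, 1.6, 5.8]
width: 0.634
```

Contact at 5.8 N with z steady, so the jar is seated. I'll release and rise.

Request:
servo_tool --offset '[[0, 0, 0], [0, 0, 0], [0, 0, 0], [0, 0, 0], [0, 0, 0], [0, 0, -10], [0, 0, -30], [0, 0, -60], [0, 0, -90], [0, 0, -110], [0, 0, -110], [0, 0, -110]]' --twist '[[0, 0, 0], [0, 0, 0], [0, 0, 0], [0, 0, 0], [0, 0, 0], [0, 0, 0], [0, 0, 0], [0, 0, 0], [0, 0, 0], [0, 0, 0], [0, 0, 0], [0, 0, 0]]' --hand '[0.75, 0.85, 1, 1, 1, 1, 1, 1, 1, 1, 1, 1]'

```text
t: 8.0
ee_pos: [0.6169, -0.315, 0.1618]
tcp_rot: [0.999, 0.054, 0.002, 0.001]
wrist_force: [-0.6, -0.0, -0.6]
width: 1.0
```

```bash
python3 go.py 613 -139.2 160 6; python3 -c "
from h import *
wrist('w3',.079,(.616,-.3143))"
```

```text
off [  15.1 -175.2    1.4] twist [ 0.2 -0.2  0.2] now [ 616.9 -315.   161.8] w 1.0 t 8.0 F [-0.6 -0.  -0.6]
w3 2974 rect c=(615.7,-314.9) size 52.5x52.8 ang 8.4 circ c=(615.5,-315.2) r27.0 [ 0.6169 -0.315   0.0794]
```

Large round is seated: lid top at 79 mm and centred. Next is the large square jar.

Request:
servo_tool --offset '[[2, -20, 0], [4, -50, 0], [7, -80, 0], [9, -110, 0], [12, -140, 0], [14, -165, 0], [15, -175, 0], [15, -175, 0], [15, -175, 0], [15, -175, 0]]' --twist '[[0, 0, 0], [0, 0, 0], [0, 0, 0], [0, 0, 0], [0, 0, 0], [0, 0, 0], [0, 0, 0], [0, 0, 0], [0, 0, 0], [0, 0, 0]]' --hand '[1, 1, 1, 1, 1, 1, 1, 1, 1, 1]'

```text
t: 8.88
ee_pos: [0.6117, -0.1399, 0.1586]
tcp_rot: [0.999, 0.054, -0.0, 0.0]
wrist_force: [0.0, -0.9, -0.2]
width: 0.999
```

```bash
python3 go.py 613 -139.2 45 6; python3 -c "
from h import *
wrist('w4',.075,(.613,-.1392))"
```

```text
off [  1.5  -0.6 113.6] twist [0.  0.  0.2] now [ 611.7 -139.9  158.6] w 0.999 t 8.88 F [ 0.  -0.9 -0.2]
w4 3312 rect c=(612.9,-139.4) size 50.0x50.0 ang 6.9 circ c=(612.8,-139.5) r34.3 [ 0.6145 -0.1393  0.0753]
```

Request:
servo_tool --offset '[[1.5, -0.5, 12], [1.5, -0.5, 32], [1.5, -0.5, 55], [1.5, -0.5, 78], [1.5, -0.5, 98], [1.5, -0.5, 109], [1.5, -0.5, 113], [1.5, -0.5, 113], [1.5, -0.5, 113], [1.5, -0.5, 113], [1.5, -0.5, 113]]' --twist '[[0, 0, -0.7], [0, 0, -0.7], [0, 0, -0.7], [0, 0, -0.7], [0, 0, -0.7], [0, 0, -0.7], [0, 0, -0.7], [0, 0, -0.7], [0, 0, -0.7], [0, 0, -0.7], [0, 0, -0.7]]' --hand '[1, 1, 1, 1, 1, 1, 1, 1, 1, 1, 1]'

```text
t: 9.85
ee_pos: [0.6144, -0.1385, 0.0477]
tcp_rot: [0.998, 0.06, 0.001, 0.001]
wrist_force: [0.0, -0.5, -0.5]
width: 1.002
```

```bash
python3 go.py 612.9 -139.4 45 6.9
```

```text
off [-1.6  0.7  2.7] twist [ 0.1 -0.1  0. ] now [ 614.4 -138.5   47.7] w 1.002 t 9.85 F [ 0.  -0.5 -0.5]
```

Request:
servo_tool --offset '[[0, 0, 0], [0, 0, 0], [0, 0, 0], [0, 0, 0], [0, 0, 0], [0, 0, 0], [0, 0, 0], [0, 0, 0]]' --twist '[[0, 0, 0], [0, 0, 0], [0, 0, 0], [0, 0, 0], [0, 0, 0], [0, 0, 0], [0, 0, 0], [0, 0, 0]]' --hand '[0.5, 0.4, 0.4, 0.4, 0.4, 0.4, 0.4, 0.4]'

```text
t: 10.52
ee_pos: [0.6139, -0.1383, 0.0468]
tcp_rot: [0.998, 0.06, 0.001, 0.0]
wrist_force: [-0.6, -1.0, 6.2]
width: 0.595
```

Request:
servo_tool --offset '[[0, 0, -8], [0, 0, -22], [0, 0, -40], [0, 0, -58], [0, 0, -75], [0, 0, -88], [0, 0, -95], [0, 0, -95], [0, 0, -95], [0, 0, -95]]' --twist '[[0, 0, 0], [0, 0, 0], [0, 0, 0], [0, 0, 0], [0, 0, 0], [0, 0, 0], [0, 0, 0], [0, 0, 0], [0, 0, 0], [0, 0, 0]]' --hand '[0.4, 0.4, 0.4, 0.4, 0.4, 0.4, 0.4, 0.4, 0.4, 0.4]'

```text
t: 11.35
ee_pos: [0.6125, -0.1377, 0.1399]
tcp_rot: [0.998, 0.06, -0.001, -0.0]
wrist_force: [0.5, 1.3, -1.2]
width: 0.6
```

```bash
python3 go.py 461 161.5 140 20.4
```

```text
off [-114.4 -315.2    0.4] twist [ -0.1   0.1 -13.5] now [ 612.5 -137.7  139.9] w 0.6 t 11.35 F [ 0.5  1.3 -1.2]
```

Request:
servo_tool --offset '[[-3, -8, 0], [-8, -23, 0], [-17, -46, 0], [-26, -72, 0], [-36, -98, 0], [-45, -124, 0], [-54, -150, 0], [-64, -176, 0], [-73, -202, 0], [-83, -228, 0], [-91, -252, 0], [-99, -274, 0]]' --twist '[[0, 0, 0], [0, 0, -1], [0, 0, -2], [0, 0, -3], [0, 0, -4], [0, 0, -5], [0, 0, -7], [0, 0, -8], [0, 0, -9], [0, 0, -11], [0, 0, -12], [0, 0, -13.5]]' --hand '[0.4, 0.4, 0.4, 0.4, 0.4, 0.4, 0.4, 0.4, 0.4, 0.4, 0.4, 0.4]'

```text
t: 12.35
ee_pos: [0.4801, 0.1237, 0.1402]
tcp_rot: [0.984, 0.178, -0.001, -0.0]
wrist_force: [-0.3, -0.0, -1.4]
width: 0.594
```

```bash
python3 go.py 461 161.5 140 20.4
```

```text
off [ -4.7 -42.    0.2] twist [-0.1  0.1  0.1] now [480.1 123.7 140.2] w 0.594 t 12.35 F [-0.3 -0.  -1.4]
```

Request:
servo_tool --offset '[[-2, -18, 0], [-4, -32, 0], [-5, -40, 0], [-5, -43, 0], [-5, -43, 0], [-5, -43, 0], [-5, -43, 0]]' --twist '[[0, 0, 0], [0, 0, 0], [0, 0, 0], [0, 0, 0], [0, 0, 0], [0, 0, 0], [0, 0, 0]]' --hand '[0.4, 0.4, 0.4, 0.4, 0.4, 0.4, 0.4]'

```text
t: 12.93
ee_pos: [0.4628, 0.16, 0.141]
tcp_rot: [0.984, 0.177, 0.0, 0.0]
wrist_force: [-0.5, -0.4, -2.1]
width: 0.591
```

```bash
python3 go.py 461 161.5 55 20.4; python3 -c "
from h import *
wrist('w5',.0125,(.461,.1615),.06,.005)"
```

```text
off [-1.2 -2.  86. ] twist [ 0.  0. -0.] now [462.8 160.  141. ] w 0.591 t 12.93 F [-0.5 -0.4 -2.1]
w5 750 rect c=(474.1,168.3) size 46.8x76.2 ang 21.9 circ c=(473.3,168.2) r44.1 [0.4844 0.1753 0.0146]
```

View pics/w5.png

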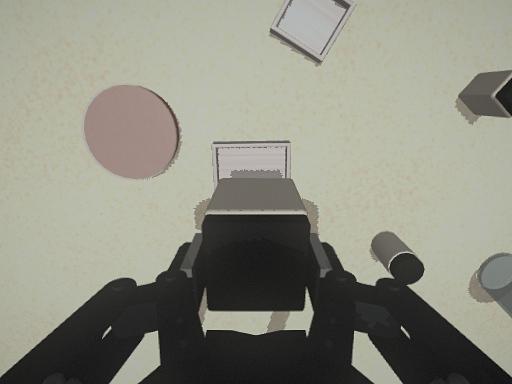

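The wrist view shows the large square jar upright in the jaws (255,260), with its holder's far half at (252,160), roughly parallel. The dish (130,132) is clear. I'll lower with a small correction.

Request:
servo_tool --offset '[[-1, -3, 8], [-1, -3, 22], [-1, -3, 40], [-1, -3, 58], [-1, -3, 72], [-1, -3, 81], [-1, -3, 85], [-1, -3, 86], [-1, -3, 86], [-1, -3, 86], [-1, -3, 86]]' --twist '[[0, 0, -0.6], [0, 0, -0.6], [0, 0, -0.6], [0, 0, -0.6], [0, 0, -0.6], [0, 0, -0.6], [0, 0, -0.6], [0, 0, -0.6], [0, 0, -0.6], [0, 0, -0.6], [0, 0, -0.6]]' --hand '[0.4, 0.4, 0.4, 0.4, 0.4, 0.4, 0.4, 0.4, 0.4, 0.4, 0.4]'

```text
t: 13.9
ee_pos: [0.4612, 0.1632, 0.056]
tcp_rot: [0.983, 0.182, 0.001, 0.0]
wrist_force: [1.5, -0.4, -1.7]
width: 0.594
```

Request:
servo_tool --offset '[[0, 0, 0], [0, 0, 0.5], [0, 0, 1], [0, 0, 1], [0, 0, 1]]' --twist '[[0, 0, 0], [0, 0, 0], [0, 0, 0], [0, 0, 0], [0, 0, 0]]' --hand '[0.4, 0.4, 0.4, 0.4, 0.4]'

```text
t: 14.32
ee_pos: [0.4604, 0.1631, 0.0541]
tcp_rot: [0.983, 0.182, -0.0, 0.0]
wrist_force: [-0.2, 0.8, -1.6]
width: 0.596
```

Expected contact is at about 50.5–51 mm.

Request:
servo_tool --offset '[[0, 0, 0.7], [0, 0, 1.4], [0, 0, 2], [0, 0, 2.5], [0, 0, 2.5], [0, 0, 2.5]]' --twist '[[0, 0, 0], [0, 0, 0], [0, 0, 0], [0, 0, 0], [0, 0, 0], [0, 0, 0]]' --hand '[0.4, 0.4, 0.4, 0.4, 0.4, 0.4]'

```text
t: 14.82
ee_pos: [0.4604, 0.1631, 0.0515]
tcp_rot: [0.983, 0.182, -0.0, -0.0]
wrist_force: [0.4, 0.0, -0.8]
width: 0.598
```

Request:
servo_tool --offset '[[0, 0, 0.5], [0, 0, 1], [0, 0, 1], [0, 0, 1]]' --twist '[[0, 0, 0], [0, 0, 0], [0, 0, 0], [0, 0, 0]]' --hand '[0.4, 0.4, 0.4, 0.4]'

```text
t: 15.15
ee_pos: [0.4606, 0.1631, 0.0508]
tcp_rot: [0.983, 0.182, 0.0, 0.0]
wrist_force: [-1.1, -0.6, 1.6]
width: 0.597
```

Request:
servo_tool --offset '[[0, 0, 0.4], [0, 0, 0.7], [0, 0, 0.7], [0, 0, 0.7]]' --twist '[[0, 0, 0], [0, 0, 0], [0, 0, 0], [0, 0, 0]]' --hand '[0.4, 0.4, 0.4, 0.4]'

```text
t: 15.48
ee_pos: [0.4606, 0.1631, 0.0508]
tcp_rot: [0.983, 0.182, 0.0, 0.0]
wrist_force: [-4.2, -0.2, 10.2]
width: 0.594
```

Request:
servo_tool --offset '[[0, 0, 0], [0, 0, 0], [0, 0, 0], [0, 0, 0], [0, 0, 0], [0, 0, -10], [0, 0, -30], [0, 0, -60], [0, 0, -90], [0, 0, -110], [0, 0, -110], [0, 0, -110]]' --twist '[[0, 0, 0], [0, 0, 0], [0, 0, 0], [0, 0, 0], [0, 0, 0], [0, 0, 0], [0, 0, 0], [0, 0, 0], [0, 0, 0], [0, 0, 0], [0, 0, 0], [0, 0, 0]]' --hand '[0.75, 0.85, 1, 1, 1, 1, 1, 1, 1, 1, 1, 1]'

```text
t: 16.48
ee_pos: [0.4615, 0.1633, 0.1618]
tcp_rot: [0.983, 0.182, 0.002, 0.0]
wrist_force: [-0.3, -0.9, -1.4]
width: 0.998
```

```bash
python3 go.py 441 -6 160 20; python3 -c "
from h import *
wrist('w6',.079,(.4606,.1631))"
```

```text
off [-79.9 150.6   1.7] twist [ 0.1 -0.2  1. ] now [461.5 163.3 161.8] w 0.998 t 16.48 F [-0.3 -0.9 -1.4]
w6 3310 rect c=(459.8,162.4) size 50.1x50.0 ang 21.0 circ c=(459.7,162.2) r34.3 [0.4614 0.1629 0.0793]
```

Large square is seated (top 79.3 mm, angle 21°). Next is the small round jar.

Request:
servo_tool --offset '[[-10, 20, 0], [-26, 48, 0], [-40, 76, 0], [-55, 104, 0], [-69, 130, 0], [-77, 145, 0], [-80, 151, 0], [-80, 151, 0], [-80, 151, 0], [-80, 151, 0], [-80, 151, 0]]' --twist '[[0, 0, 0], [0, 0, 0], [0, 0, 0], [0, 0, 0], [0, 0, 0], [0, 0, 0], [0, 0, 0], [0, 0, 0], [0, 0, 0], [0, 0, 0], [0, 0, 0]]' --hand '[1, 1, 1, 1, 1, 1, 1, 1, 1, 1, 1]'

```text
t: 17.45
ee_pos: [0.4397, -0.0054, 0.1596]
tcp_rot: [0.983, 0.183, -0.0, -0.0]
wrist_force: [-0.3, -0.5, 0.1]
width: 0.997
```

```bash
python3 go.py 441 -6 39 21; python3 -c "
from h import *
wrist('w7',.058,(.441,-.006),.045)"
```

```text
off [  1.    1.1 120.6] twist [-0.   0.   0.1] now [439.7  -5.4 159.6] w 0.997 t 17.45 F [-0.3 -0.5  0.1]
w7 816 rect c=(440.2,-5.0) size 29.4x28.7 ang 44.7 circ c=(440.1,-4.9) r14.8 [ 0.4408 -0.0046  0.0583]
```

Request:
servo_tool --offset '[[0.5, 0, 12], [0.5, 0, 32], [0.5, 0, 55], [0.5, 0, 78], [0.5, 0, 98], [0.5, 0, 112], [0.5, 0, 119], [0.5, 0, 120], [0.5, 0, 120], [0.5, 0, 120], [0.5, 0, 120]]' --twist '[[0, 0, 0], [0, 0, 0], [0, 0, 0], [0, 0, 0], [0, 0, 0], [0, 0, 0], [0, 0, 0], [0, 0, 0], [0, 0, 0], [0, 0, 0], [0, 0, 0]]' --hand '[1, 1, 1, 1, 1, 1, 1, 1, 1, 1, 1]'

```text
t: 18.42
ee_pos: [0.4413, -0.0065, 0.041]
tcp_rot: [0.983, 0.182, 0.001, 0.0]
wrist_force: [-0.0, 0.2, -0.5]
width: 0.999
```

Request:
servo_tool --offset '[[0, 0, 0], [0, 0, 0], [0, 0, 0], [0, 0, 0], [0, 0, 0], [0, 0, 0], [0, 0, 0], [0, 0, 0], [0, 0, 0], [0, 0, 0], [0, 0, 0]]' --twist '[[0, 0, 0], [0, 0, 0], [0, 0, 0], [0, 0, 0], [0, 0, 0], [0, 0, 0], [0, 0, 0], [0, 0, 0], [0, 0, 0], [0, 0, 0], [0, 0, 0]]' --hand '[0.5, 0.3, 0.2, 0.2, 0.2, 0.2, 0.2, 0.2, 0.2, 0.2, 0.2]' --force 30

```text
t: 19.33
ee_pos: [0.4406, -0.0063, 0.0402]
tcp_rot: [0.983, 0.182, 0.0, -0.0]
wrist_force: [-1.1, 0.8, 6.2]
width: 0.348
```

```bash
python3 go.py 620.5 292.8 144 21
```

```text
off [ 275.2 -214.7 -103.7] twist [ 0. -0.  0.] now [440.6  -6.3  40.2] w 0.348 t 19.33 F [-1.1  0.8  6.2]
```

Request:
servo_tool --offset '[[0, 0, -8], [0, 0, -22], [0, 0, -42], [0, 0, -62], [0, 0, -82], [0, 0, -97], [0, 0, -104], [0, 0, -105], [0, 0, -105]]' --twist '[[0, 0, 0], [0, 0, 0], [0, 0, 0], [0, 0, 0], [0, 0, 0], [0, 0, 0], [0, 0, 0], [0, 0, 0], [0, 0, 0]]' --hand '[0.2, 0.2, 0.2, 0.2, 0.2, 0.2, 0.2, 0.2, 0.2]'

```text
t: 20.08
ee_pos: [0.4402, -0.0064, 0.1448]
tcp_rot: [0.983, 0.182, 0.0, 0.0]
wrist_force: [0.2, 0.1, -0.8]
width: 0.345
```

Request:
servo_tool --offset '[[6, -5, 0], [19, -15, 0], [38, -30, 0], [60, -47, 0], [82, -64, 0], [104, -81, 0], [126, -98, 0], [148, -116, 0], [170, -133, 0], [192, -150, 0], [214, -167, 0], [234, -183, 0]]' --twist '[[0, 0, 0], [0, 0, 0], [0, 0, 0], [0, 0, 0], [0, 0, 0], [0, 0, 0], [0, 0, 0], [0, 0, 0], [0, 0, 0], [0, 0, 0], [0, 0, 0], [0, 0, 0]]' --hand '[0.2, 0.2, 0.2, 0.2, 0.2, 0.2, 0.2, 0.2, 0.2, 0.2, 0.2, 0.2]'

```text
t: 21.08
ee_pos: [0.5928, 0.2503, 0.1426]
tcp_rot: [0.983, 0.182, -0.001, -0.0]
wrist_force: [-0.1, 0.4, -0.6]
width: 0.348
```

Request:
servo_tool --offset '[[16, -12, 0], [28, -22, 0], [37, -29, 0], [41, -32, 0], [41, -32, 0], [41, -32, 0], [41, -32, 0], [41, -32, 0]]' --twist '[[0, 0, 0], [0, 0, 0], [0, 0, 0], [0, 0, 0], [0, 0, 0], [0, 0, 0], [0, 0, 0], [0, 0, 0]]' --hand '[0.2, 0.2, 0.2, 0.2, 0.2, 0.2, 0.2, 0.2]'

```text
t: 21.75
ee_pos: [0.6197, 0.2922, 0.1446]
tcp_rot: [0.983, 0.182, -0.0, 0.0]
wrist_force: [0.5, -0.8, -0.9]
width: 0.349
```

```bash
python3 go.py 620.5 292.8 48 21; python3 -c "
from h import *
wrist('w8',.0125,(.6205,.2928),.045,.005)"
```

```text
off [ 1.  -0.2 96.6] twist [ 0.  0. -0.] now [619.7 292.2 144.6] w 0.349 t 21.75 F [ 0.5 -0.8 -0.9]
w8 626 rect c=(623.2,294.2) size 49.6x55.5 ang 18.8 circ c=(620.6,293.4) r27.9 [0.6255 0.2955 0.0144]
```

View pics/w8.png

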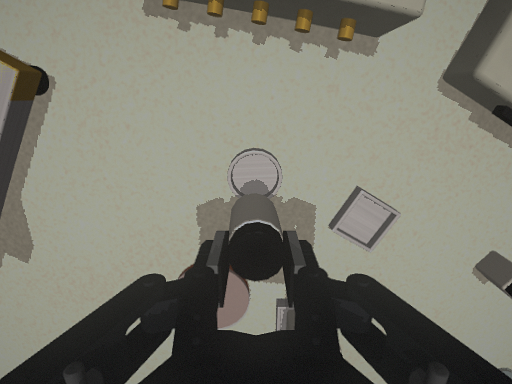

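The jar is upright in the jaws (255,250), with the small round holder at (255,173), fit centre (620.6,293.4). I'll lower it.

Request:
servo_tool --offset '[[1, -1, 10], [1, -1, 26], [1, -1, 46], [1, -1, 66], [1, -1, 82], [1, -1, 92], [1, -1, 96], [1, -1, 97], [1, -1, 97], [1, -1, 97], [1, -1, 97], [1, -1, 97]]' --twist '[[0, 0, 0], [0, 0, 0], [0, 0, 0], [0, 0, 0], [0, 0, 0], [0, 0, 0], [0, 0, 0], [0, 0, 0], [0, 0, 0], [0, 0, 0], [0, 0, 0], [0, 0, 0]]' --hand '[0.2, 0.2, 0.2, 0.2, 0.2, 0.2, 0.2, 0.2, 0.2, 0.2, 0.2, 0.2]'

```text
t: 22.8
ee_pos: [0.6213, 0.2945, 0.0491]
tcp_rot: [0.983, 0.182, 0.001, -0.0]
wrist_force: [0.0, 0.6, -0.8]
width: 0.347
```

Request:
servo_tool --offset '[[0, 0, 0.5], [0, 0, 1], [0, 0, 1.5], [0, 0, 2], [0, 0, 2], [0, 0, 2]]' --twist '[[0, 0, 0], [0, 0, 0], [0, 0, 0], [0, 0, 0], [0, 0, 0], [0, 0, 0]]' --hand '[0.2, 0.2, 0.2, 0.2, 0.2, 0.2]'

```text
t: 23.3
ee_pos: [0.6205, 0.2942, 0.0458]
tcp_rot: [0.983, 0.182, -0.0, 0.0]
wrist_force: [0.4, -0.4, -0.5]
width: 0.346
```

Request:
servo_tool --offset '[[0, 0, 0.5], [0, 0, 1], [0, 0, 1.5], [0, 0, 1.5], [0, 0, 1.5]]' --twist '[[0, 0, 0], [0, 0, 0], [0, 0, 0], [0, 0, 0], [0, 0, 0]]' --hand '[0.2, 0.2, 0.2, 0.2, 0.2]'

```text
t: 23.72
ee_pos: [0.6206, 0.2943, 0.0444]
tcp_rot: [0.983, 0.182, 0.0, -0.0]
wrist_force: [0.1, 0.8, -0.6]
width: 0.351
```

Request:
servo_tool --offset '[[0, 0, 0.4], [0, 0, 0.7], [0, 0, 0.7], [0, 0, 0.7]]' --twist '[[0, 0, 0], [0, 0, 0], [0, 0, 0], [0, 0, 0]]' --hand '[0.2, 0.2, 0.2, 0.2]'

```text
t: 24.05
ee_pos: [0.6209, 0.2944, 0.0443]
tcp_rot: [0.983, 0.182, 0.0, -0.0]
wrist_force: [-1.4, -0.0, 3.4]
width: 0.351
```

Request:
servo_tool --offset '[[0, 0, 0], [0, 0, 0], [0, 0, 0], [0, 0, 0], [0, 0, 0], [0, 0, 0], [0, 0, -10], [0, 0, -35], [0, 0, -65], [0, 0, -95], [0, 0, -115], [0, 0, -115]]' --twist '[[0, 0, 0], [0, 0, 0], [0, 0, 0], [0, 0, 0], [0, 0, 0], [0, 0, 0], [0, 0, 0], [0, 0, 0], [0, 0, 0], [0, 0, 0], [0, 0, 0], [0, 0, 0]]' --hand '[0.45, 0.6, 0.8, 1, 1, 1, 1, 1, 1, 1, 1, 1]'

```text
t: 25.05
ee_pos: [0.624, 0.2953, 0.1663]
tcp_rot: [0.983, 0.182, 0.005, -0.0]
wrist_force: [0.5, 0.5, 0.6]
width: 0.999
```

```bash
python3 go.py 618.3 -16 160 -17; python3 -c "
from h import *
wrist('w9',.062,(.6207,.2942),.045)"
```

```text
off [-117.   288.5    5.4] twist [-0.1 -0.6 38. ] now [624.  295.3 166.3] w 0.999 t 25.05 F [0.5 0.5 0.6]
w9 795 rect c=(620.6,295.7) size 28.9x28.9 ang 55.5 circ c=(620.5,295.7) r14.8 [0.6212 0.296  0.0622]
```

Small round is seated (top 62.2 mm). Now the small square jar.

Request:
servo_tool --offset '[[-6, 15, 0], [-17, 42, 0], [-29, 73, 0], [-41, 104, 0], [-53, 135, 0], [-65, 166, 0], [-78, 197, 0], [-90, 228, 0], [-101, 255, 0], [-109, 275, 0], [-113, 286, 0], [-114, 289, 0]]' --twist '[[0, 0, 2], [0, 0, 5], [0, 0, 9], [0, 0, 13], [0, 0, 17], [0, 0, 21], [0, 0, 25], [0, 0, 29], [0, 0, 33], [0, 0, 36], [0, 0, 38], [0, 0, 38]]' --hand '[1, 1, 1, 1, 1, 1, 1, 1, 1, 1, 1, 1]'

```text
t: 26.1
ee_pos: [0.6167, -0.0188, 0.1574]
tcp_rot: [0.989, -0.15, -0.001, 0.0]
wrist_force: [1.0, 0.1, -0.3]
width: 0.996
```

Request:
servo_tool --offset '[[0, 0, 0], [0, 0, 0], [0, 0, 0], [0, 0, 0]]' --twist '[[0, 0, 0], [0, 0, 0], [0, 0, 0], [0, 0, 0]]' --hand '[1, 1, 1, 1]'

```text
t: 26.43
ee_pos: [0.6176, -0.015, 0.1586]
tcp_rot: [0.989, -0.147, -0.0, -0.0]
wrist_force: [-0.3, -0.5, -0.0]
width: 0.997
```

```bash
python3 go.py 618.3 -16 39 -17; python3 -c "
from h import *
wrist('w10',.058,(.6183,-.016),.045)"
```

```text
off [  1.    0.8 119.6] twist [-0.   0.   0.1] now [617.6 -15.  158.6] w 0.997 t 26.43 F [-0.3 -0.5 -0. ]
w10 936 rect c=(617.9,-15.4) size 28.1x28.1 ang 72.0 circ c=(618.1,-15.4) r18.6 [ 0.6189 -0.0155  0.0581]
```

Request:
servo_tool --offset '[[0, 0.5, 12], [0, 0.5, 32], [0, 0.5, 55], [0, 0.5, 78], [0, 0.5, 98], [0, 0.5, 112], [0, 0.5, 118], [0, 0.5, 119], [0, 0.5, 119], [0, 0.5, 119], [0, 0.5, 119], [0, 0.5, 119]]' --twist '[[0, 0, 1], [0, 0, 1], [0, 0, 1], [0, 0, 1], [0, 0, 1], [0, 0, 1], [0, 0, 1], [0, 0, 1], [0, 0, 1], [0, 0, 1], [0, 0, 1], [0, 0, 1]]' --hand '[1, 1, 1, 1, 1, 1, 1, 1, 1, 1, 1, 1]'

```text
t: 27.48
ee_pos: [0.6185, -0.0171, 0.041]
tcp_rot: [0.988, -0.156, 0.001, 0.0]
wrist_force: [-0.2, -0.3, 0.5]
width: 0.998
```

Request:
servo_tool --offset '[[0, 0, 0], [0, 0, 0], [0, 0, 0], [0, 0, 0], [0, 0, 0], [0, 0, 0], [0, 0, 0], [0, 0, 0], [0, 0, 0], [0, 0, 0], [0, 0, 0]]' --twist '[[0, 0, 0], [0, 0, 0], [0, 0, 0], [0, 0, 0], [0, 0, 0], [0, 0, 0], [0, 0, 0], [0, 0, 0], [0, 0, 0], [0, 0, 0], [0, 0, 0]]' --hand '[0.5, 0.3, 0.2, 0.2, 0.2, 0.2, 0.2, 0.2, 0.2, 0.2, 0.2]' --force 30

```text
t: 28.4
ee_pos: [0.6177, -0.0169, 0.0399]
tcp_rot: [0.988, -0.156, 0.0, -0.0]
wrist_force: [-0.9, 1.4, 3.9]
width: 0.339
```

Request:
servo_tool --offset '[[0, 0, -8], [0, 0, -22], [0, 0, -42], [0, 0, -62], [0, 0, -82], [0, 0, -97], [0, 0, -104], [0, 0, -105], [0, 0, -105], [0, 0, -105]]' --twist '[[0, 0, 0], [0, 0, 0], [0, 0, 0], [0, 0, 0], [0, 0, 0], [0, 0, 0], [0, 0, 0], [0, 0, 0], [0, 0, 0], [0, 0, 0]]' --hand '[0.2, 0.2, 0.2, 0.2, 0.2, 0.2, 0.2, 0.2, 0.2, 0.2]'

```text
t: 29.23
ee_pos: [0.6168, -0.0168, 0.1437]
tcp_rot: [0.988, -0.156, -0.001, -0.0]
wrist_force: [-0.6, -0.4, -1.6]
width: 0.338
```

```bash
python3 go.py 618 163.6 144 -9.3
```

```text
off [ -54.6 -171.9   -0.2] twist [ 0.   0.1 -8.7] now [616.8 -16.8 143.7] w 0.338 t 29.23 F [-0.6 -0.4 -1.6]
```

Held (0.338). Bench level was TCP 39.9, so I expect contact in the holder at about 43.9. Carrying now.

Request:
servo_tool --offset '[[-3, -8, 0], [-8, -24, 0], [-15, -46, 0], [-22, -70, 0], [-30, -94, 0], [-37, -118, 0], [-44, -140, 0], [-50, -158, 0], [-53, -168, 0], [-54, -172, 0], [-54, -172, 0], [-54, -172, 0]]' --twist '[[0, 0, 0], [0, 0, -1], [0, 0, -2], [0, 0, -3], [0, 0, -4], [0, 0, -5], [0, 0, -6], [0, 0, -7], [0, 0, -8], [0, 0, -8.7], [0, 0, -8.7], [0, 0, -8.7]]' --hand '[0.2, 0.2, 0.2, 0.2, 0.2, 0.2, 0.2, 0.2, 0.2, 0.2, 0.2, 0.2]'

```text
t: 30.23
ee_pos: [0.6192, 0.1628, 0.1442]
tcp_rot: [0.997, -0.081, -0.0, 0.0]
wrist_force: [-0.1, -0.4, -0.4]
width: 0.337
```

Request:
servo_tool --offset '[[0, 0, 0], [0, 0, 0], [0, 0, 0]]' --twist '[[0, 0, 0], [0, 0, 0], [0, 0, 0]]' --hand '[0.2, 0.2, 0.2]'

```text
t: 30.48
ee_pos: [0.6196, 0.1624, 0.1447]
tcp_rot: [0.997, -0.082, 0.0, 0.0]
wrist_force: [-0.1, 0.9, 0.1]
width: 0.333
```

```bash
python3 go.py 618 163.6 48 -9.3; python3 -c "
from h import *
wrist('w11',.0125,(.618,.1636),.045,.005)"
```

```text
off [-1.7 -1.  96.7] twist [ 0.  -0.  -0.1] now [619.6 162.4 144.7] w 0.333 t 30.48 F [-0.1  0.9  0.1]
w11 719 rect c=(617.1,164.4) size 54.1x53.9 ang 80.3 circ c=(616.9,164.5) r37.5 [0.6274 0.1628 0.0145]
```

View pics/w11.png

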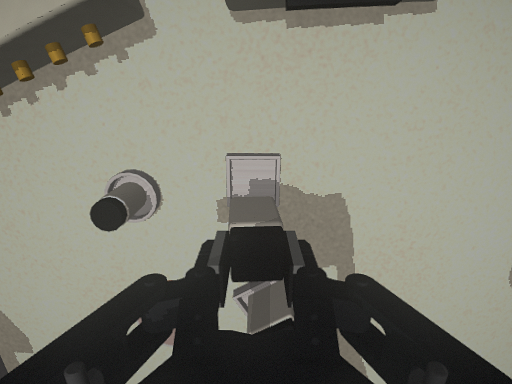

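The wrist view shows the small square jar held square over its holder (253,185). The small round jar is standing in its cup at (130,195). I'll lower with a −2.5/−1.5 mm correction.

Request:
servo_tool --offset '[[-1, -0.5, 10], [-2, -1, 26], [-2.5, -1.5, 46], [-2.5, -1.5, 66], [-2.5, -1.5, 82], [-2.5, -1.5, 92], [-2.5, -1.5, 96], [-2.5, -1.5, 97], [-2.5, -1.5, 97], [-2.5, -1.5, 97], [-2.5, -1.5, 97], [-2.5, -1.5, 97]]' --twist '[[0, 0, 0.3], [0, 0, 0.3], [0, 0, 0.3], [0, 0, 0.3], [0, 0, 0.3], [0, 0, 0.3], [0, 0, 0.3], [0, 0, 0.3], [0, 0, 0.3], [0, 0, 0.3], [0, 0, 0.3], [0, 0, 0.3]]' --hand '[0.2, 0.2, 0.2, 0.2, 0.2, 0.2, 0.2, 0.2, 0.2, 0.2, 0.2, 0.2]'

```text
t: 31.53
ee_pos: [0.6179, 0.1653, 0.0488]
tcp_rot: [0.996, -0.084, 0.001, -0.0]
wrist_force: [-0.2, 1.0, -0.4]
width: 0.338
```

Request:
servo_tool --offset '[[0, 0, 0.5], [0, 0, 1], [0, 0, 1.5], [0, 0, 2], [0, 0, 2], [0, 0, 2]]' --twist '[[0, 0, 0], [0, 0, 0], [0, 0, 0], [0, 0, 0], [0, 0, 0], [0, 0, 0]]' --hand '[0.2, 0.2, 0.2, 0.2, 0.2, 0.2]'

```text
t: 32.03
ee_pos: [0.617, 0.1652, 0.0456]
tcp_rot: [0.996, -0.084, -0.0, 0.0]
wrist_force: [0.3, 0.6, -0.8]
width: 0.334
```

Request:
servo_tool --offset '[[0, 0, 0.4], [0, 0, 0.8], [0, 0, 1.2], [0, 0, 1.2], [0, 0, 1.2]]' --twist '[[0, 0, 0], [0, 0, 0], [0, 0, 0], [0, 0, 0], [0, 0, 0]]' --hand '[0.2, 0.2, 0.2, 0.2, 0.2]'

```text
t: 32.45
ee_pos: [0.6171, 0.1652, 0.0444]
tcp_rot: [0.996, -0.084, -0.0, -0.0]
wrist_force: [0.4, -0.7, -0.6]
width: 0.337
```

Request:
servo_tool --offset '[[0, 0, 0.4], [0, 0, 0.8], [0, 0, 0.8], [0, 0, 0.8]]' --twist '[[0, 0, 0], [0, 0, 0], [0, 0, 0], [0, 0, 0]]' --hand '[0.2, 0.2, 0.2, 0.2]'

```text
t: 32.78
ee_pos: [0.6173, 0.1653, 0.0439]
tcp_rot: [0.996, -0.084, 0.0, -0.0]
wrist_force: [-1.1, 0.1, 1.4]
width: 0.341
```

Request:
servo_tool --offset '[[0, 0, 0.3], [0, 0, 0.5], [0, 0, 0.5]]' --twist '[[0, 0, 0], [0, 0, 0], [0, 0, 0]]' --hand '[0.2, 0.2, 0.2]'

```text
t: 33.03
ee_pos: [0.6175, 0.1653, 0.0439]
tcp_rot: [0.996, -0.084, 0.0, -0.0]
wrist_force: [-1.0, -0.1, 4.4]
width: 0.341
```

It's seated at 43.9 mm. I'll release, rise and clear the view.

Request:
servo_tool --offset '[[0, 0, 0], [0, 0, 0], [0, 0, 0], [0, 0, 0], [0, 0, 0], [0, 0, 0], [0, 0, -10], [0, 0, -35], [0, 0, -65], [0, 0, -95], [0, 0, -120], [0, 0, -130]]' --twist '[[0, 0, 0], [0, 0, 0], [0, 0, 0], [0, 0, 0], [0, 0, 0], [0, 0, 0], [0, 0, 0], [0, 0, 0], [0, 0, 0], [0, 0, 0], [0, 0, 0], [0, 0, 0]]' --hand '[0.45, 0.6, 0.8, 1, 1, 1, 1, 1, 1, 1, 1, 1]'

```text
t: 34.03
ee_pos: [0.6195, 0.1655, 0.1788]
tcp_rot: [0.996, -0.084, 0.004, -0.001]
wrist_force: [0.7, 0.4, 1.3]
width: 1.002
```

Request:
servo_tool --offset '[[-10, 10, -20], [-25, 40, -40], [-40, 75, -60], [-55, 110, -80], [-70, 145, -90], [-80, 170, -90], [-90, 190, -90], [-90, 200, -90], [-90, 200, -90], [-90, 200, -90], [-90, 200, -90], [-90, 200, -90]]' --twist '[[0, 0, 0], [0, 0, 0], [0, 0, 0], [0, 0, 0], [0, 0, 0], [0, 0, 0], [0, 0, 0], [0, 0, 0], [0, 0, 0], [0, 0, 0], [0, 0, 0], [0, 0, 0]]' --hand '[1, 1, 1, 1, 1, 1, 1, 1, 1, 1, 1, 1]'

```text
t: 35.03
ee_pos: [0.4955, -0.0159, 0.2628]
tcp_rot: [0.997, -0.083, -0.0, -0.0]
wrist_force: [-0.7, -0.0, -0.7]
width: 1.001
```

Run:
```python
from h import *
from station import *
J={"RL":(.079,(.6152,-.3142)),"SL":(.079,(.4606,.1623)),"RS":(.062,(.6206,.2934)),"SS":(.062,(.617,.1645)),"dish":(.0155,(.4645,.2885))}
print(get_state()["t"],get_state()["ee_pos"])
for n in("scene","side"):
    c=read_camera(n);P=cloud(c);cv2.imwrite(f"pics/{n}9.png",c["pixels"][:,:,::-1])
    for k,(z,c0) in J.items():
        w=(np.hypot(*(P[...,:2]-c0).transpose(2,0,1))<.05)&(abs(P[...,2]-z)<.006)
        print(n,k,w.sum(),fit(P[w][:,:2]) if w.sum() else "",P[w].mean(0).round(4))
```

```text
35.0333 [ 0.49547806 -0.01594073  0.26282619]
scene RL 392 rect c=(618.0,-313.6) size 53.1x52.8 ang 82.2 circ c=(617.1,-314.3) r27.9 [ 0.6185 -0.3127  0.0777]
scene SL 386 rect c=(461.3,162.1) size 52.1x50.7 ang 21.4 circ c=(462.7,162.5) r34.0 [0.4636 0.1623 0.0773]
scene RS 150 rect c=(623.0,295.5) size 27.8x29.4 ang 89.5 circ c=(623.1,295.1) r15.1 [0.6234 0.2953 0.0603]
scene SS 163 rect c=(619.0,167.3) size 28.2x29.8 ang 81.6 circ c=(618.4,166.8) r19.5 [0.6206 0.1671 0.0599]
scene dish 938 rect c=(466.4,289.5) size 92.4x90.9 ang 11.6 circ c=(465.8,289.7) r47.8 [0.4678 0.2886 0.0143]
side RL 590 rect c=(615.4,-315.2) size 52.7x53.2 ang 59.3 circ c=(615.3,-314.7) r27.4 [ 0.6145 -0.3167  0.0797]
side SL 246 rect c=(458.9,160.8) size 49.9x53.4 ang 21.5 circ c=(458.5,161.0) r33.9 [0.4587 0.1578 0.0782]
side RS 59 rect c=(620.1,291.7) size 29.0x27.5 ang 31.9 circ c=(620.3,292.5) r16.0 [0.619  0.2914 0.0608]
side SS 70 rect c=(615.8,162.7) size 29.1x27.0 ang 81.2 circ c=(615.8,162.6) r19.7 [0.6151 0.162  0.061 ]
side dish 366 rect c=(463.7,294.4) size 78.5x91.7 ang 88.1 circ c=(462.4,289.1) r47.6 [0.4618 0.295  0.0156]
```

View pics/scene9.png

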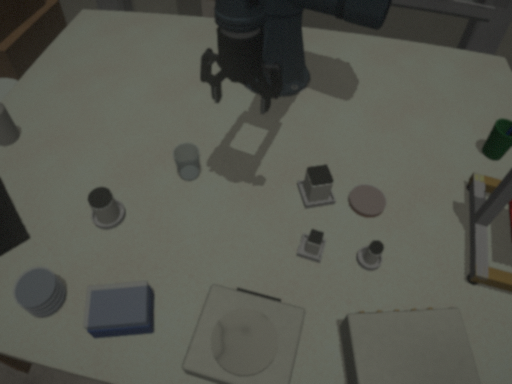

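View pics/side9.png

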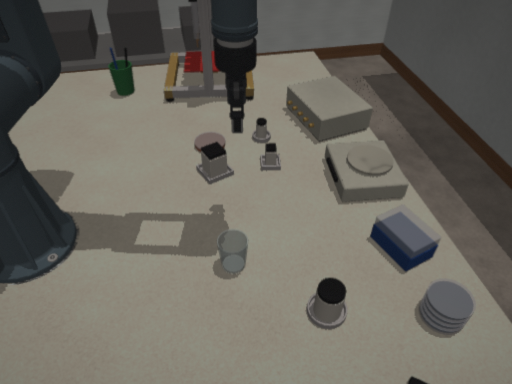

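All four jars stand in their own holders in both views. The beaker (187,160 in scene; 233,250 in side) and the dish (367,200) look unmoved, and the gripper is clear.

```bash
python3 -c "
from station import *
print(sign_off())"
```

```text
the job is handed in; nothing more can be done
None
```

All four jars are standing in their own holders, placed in the order asked: large round, large square, small round, small square. The job is handed in, at about 35 s of the 99 s allowed. Each jar was lowered in small steps until the wrist force showed contact with the holder floor (3–10 N), then released.

**Seating:** In the last scene and side pictures the lid tops read about 78–80 mm for the large jars and 60–61 mm for the small ones. Seated, they should read 79 and 62 mm. The scene camera reads 1–2 mm low, and the closer wrist-camera checks gave 79.4, 79.3 and 62.2 mm. The small square jar had no wrist check after release, only the two fixed cameras.

**Centring:** By the wrist camera the first three jars are within about 2.5 mm of their holder centres. The small round jar is the furthest off, about 2.3 mm, with 8 mm of clearance. By the fixed cameras the small square jar is also within about 2.5 mm and square to its tray to about 1°.

**Bystanders:** The dish measured within about 1–2 mm of its starting position; the side view of it was partly hidden. The beaker I checked by eye only, and it looks unmoved in both views.

The two fixed cameras disagree by 2–5 mm, more than the stated calibration of about 2 mm. I used the wrist view for final positions.

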